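# Unlock the laminating carrier from its cooling dock and hold it up level

### The job

The phone back in the carrier has cooled. Take the carrier by its stirrup handle, slide it gently towards the front stop of the cooling dock until its four ears stand in the gaps of the hold-down lips, then lift it straight up, level all the way so that the loose phone back stays in its nest, and hold it level and still about 10 cm above the dock. Finish while still holding it there by the handle for me to take; never force it against the lips, and leave the things around it alone.

Things in the scene. Friction and masses are not known exactly. Their poses are not given: they have to be found in the camera images.
- cooling_dock: Fixed finned aluminium cooling dock, 204 (x) x 124 (y) x 35 mm high. Origin: centre of its underside, on the worktop. Its cold face lies 24 mm up. The carrier slides along the dock's x axis between a front stop (-x, the robot's side) and a rear stop, both 10 mm high. Steel rails along the long sides guide it; their tops are 35 mm up.
- release_point (a point): Point on the cold face under the carrier's origin when the carrier meets the front stop: dock x = -18.5 mm, 24 mm up. Its axes are the dock's. With the carrier's origin within 4 mm of it the ears stand in the gaps and can rise. The carrier's origin can travel from here to 38 mm behind (+x); from 10 mm behind on it is locked down.
- lips (a point): Middle of the dock at lip height (dock x = 0, y = 0, 30.5 mm up: the lips' undersides, 6.5 mm over the cold face); dock's axes. The lips, 4 mm thick, reach inward from the rails to y = +-44 mm, over x = -47 to +11 and +43 to +94 mm. Open gaps: x = -94 to -47 and +11 to +43 mm.
- carrier: Loose dark brown carrier, about 0.36 kg, at the start flat on the cold face with its ears under the lips. Origin: centre of its underside; x along the dock's x. Deck 150 (x) x 84 (y) x 6 mm; a low rim to 11 mm holds the phone back with 1.5 mm play. Four steel ears, 24 mm long, 5 mm thick, at x = +-45 mm, out to y = +-50 mm. Stirrup of 7 mm rod at x = 0. Slides with plain friction, a few newtons.
- carrier_grip (a point): Centre of the black grip on the stirrup, 70 mm above the carrier's underside, over the carrier's middle and centre of mass; carrier's axes. A rounded bar 14 mm thick (x), 54 mm long (y), 24 mm high; take it across the 14 mm from above. 44 mm free between it and the phone back.
- phone_back: Loose black phone back assembly, 130 (x) x 66 (y) x 8 mm, 0.09 kg, lying flat in the carrier's nest under the stirrup. Origin: centre of its underside, which lies 6 mm above the carrier's origin. Nothing fastens it.
- tip_tin: Loose bystander: round tip-cleaner tin, 58 mm across, 22 mm high. Origin: centre of its underside.
- driver: Loose bystander: precision screwdriver with a yellow handle, 150 mm long, 12 mm thick, lying. Origin: centre of its underside.
- tape: Loose bystander: roll of black tape, 62 mm across, 19 mm high, lying flat. Origin: centre of its underside.
- dropper: Loose bystander: dropper bottle, 35 mm across, 105 mm high, standing behind the dock. Origin: centre of its underside.
- ring_magnifier: Fixed bench magnifier beyond the dock, to be kept clear of: a foot about 150 mm across on the worktop and, overhead, a ring lens and its black cover on a bent neck. Origin: on the worktop under the foot. Neck, lens and cover fill about -100 to +150 mm in world x and -70 to +190 mm in world y from the origin, up to 305 mm high.
- separator_a: Fixed white screen separator left of the work, 332 (x) x 176 (y) x 135 mm high, to be kept clear of. Origin: centre of its underside. A second one of the same size stands about 100 mm farther back and 205 mm to its right (-y).

How it is judged:
By the outcome, as a careful person would: the job done as asked, in the order asked, and still so for the second after the job is handed in, while the arm keeps its last pose, push and grip.
It also fails if it takes over 45 s, if anything falls off the work surface, if the arm or the gripper's body presses on something with over 40 N, if the wrist force passes 120 N, or if a joint passes its speed limit or range.

### The arm

A 6-joint arm with a two-finger parallel gripper is mounted at the origin on a cart in front of the work surface, level with it; the furniture and walls round the work are solid. World frame = base frame: x ahead of the robot, y to its left, z up, the work surface at z = 0. Lengths are in m, angles in rad, forces in N, time in s.
With the tool pointing down it reaches from about 0.35 to 0.975 m from the base axis. Payload 4.9 kg.
Tool frame: the origin (TCP) lies on the front face of the gripper's body, between the roots of the fingers; the fingertips stand 73 mm ahead of it and the grasp point (between the pads) lies 54 mm ahead of it; z points along the fingers, y is the line along which they close (so a half turn about z gives the same grasp; the last joint's range is limited). The gripper opens to 85 mm and grips with 20 to 120 N. Pads are 22 mm wide; open, the fingers measure 114 mm over their backs; the gripper's body (76 mm by 85 mm) begins 54 mm behind the grasp point. The pads swing forward as they close: fully open they stand 13 mm farther back than shut.
Start: joints at [-1.346, 0.053, 1.613, -0, 1.476, -0.119], TCP at [0.211, -0.588, 0.304] pointing down, gripper open.
Joint ranges: [-3.01, 3.01], [-1.01, 2.22], [0.06, 2.58], [-1.02, 4.17], [0.09, 2.62], [-3.14, 3.14]. Speed limits (rad/s): [2.57, 2.57, 3.14, 3.14, 3.14, 3.14].

### API

Orientations are given as a rotation vector (axis times angle).
In Python, from station import status, imaging, order gives the robot as it stands.
- The arm moves only by the tool arm_command, never from a script. Its argument "increments" is a list of rows, each an object with "slide": the shift along the tool's x, y, z in m, a list of three; "spin": the turn about the tool's z in degrees; "gripper": the opening, from -1 (shut) to 1 (fully open). In form: [{"slide": [x, y, z], "spin": spin, "gripper": gripper}, ...]. A call has 1 to 8 rows; each row is the pose to reach, as a shift and turn from the pose commanded when the call began, along the tool's axes at that moment; what a row does not reach only later rows make up. A row lasts 1/12 s, in which the tool goes at most 41.7 mm and 7.16 degrees, less where a joint would pass 70% of its speed; a pose out of reach is approached as far as the arm can. A call with a gripper value outside its range is refused whole. The fingers move at their own pace and stop on an object; "newtons" is the grip in N (left out, the last holds). Time passes only in rows, so rows that repeat a pose let the fingers close. It gives the time, the measured TCP pose, the force, the opening and the grip force at its end, in the units of the state.
- status.get_obs(): the state, without advancing time (a new reading comes with each control period).
- imaging.get_image(name): name is "scene" or "top"; returns a dict with "frame" (420x560x3 uint8, red, green, blue), "vfov" (degrees; the focal length in pixels is half the picture's height over the tangent of half this angle, whatever the lens; pixels are square), "cx", "cy" (the principal point, pixels), "k1" (the pictures are not rectified: a ray, as slopes to the right and down, at radius r is drawn at 1 + k1 r^2 times it, then the intrinsics apply), "view" (4x4, takes a point from world to camera coordinates). Camera axes: x right, y up, looking along -z (the intrinsics and any distortion apply to the point x, -y, -z); pixel columns grow to the right and rows downward; lengths in m; the calibration is good to about 2 mm. A picture is of the moment at which its call begins. There is no depth.
- order.finish_job(): hands the job in; it is judged then, once.
The state is a dict: "t": time; "q": joint angles; "dq": joint speeds; "effort": joint torques, N m; "tool_pos": TCP position; "tool_rot": TCP orientation; "contact_force": force on the tool from outside, world axes, zero at the start; "wrist_torque": the same for the moment, N m; "opening": finger opening in m; "grip_force": force on a finger pad.
Only numpy, scipy, OpenCV 4.12 (cv2) and the standard library are available. Lean on these libraries where they do the work, as an engineer would, in place of code of your own. Each camera call takes 0.05 s, during which the arm holds its last target. There are 200 camera calls.

## Working session

There is one attempt and no reset: what is moved stays moved. The work goes in short steps, Python scripts to look and compute and a tool call to move; the robot and the scene stay as the last step left them, time stands still between calls to the robot, and variables do not carry over. Pictures are saved under pics/ and viewed, at most 10 in all, crops included, and the job is handed in when it is done.

Besides the shell and the picture viewer there is one more tool, called after "Call:" as name([rows], argument=value, ...), one row to a line, values as JSON. arm_command: Moves the arm, as the interface text tells. Its arguments: {"type":"object","properties":{"increments":{"type":"array","items":{"type":"object","properties":{"slide":{"type":"array","items":{"type":"number"}},"spin":{"type":"number"},"gripper":{"type":"number"}}}},"newtons":{"type":"number"}},"required":["increments"]}

```bash
mkdir -p pics; cat > h.py <<'E'
import numpy as np, cv2, pickle
from station import status, imaging, order
def grab(n,tag):
    im=imaging.get_image(n); cv2.imwrite(f'pics/{tag}.png',im['frame'][:,:,::-1]); pickle.dump(im,open(f'pics/{tag}.pkl','wb')); return im
def load(tag): return pickle.load(open(f'pics/{tag}.pkl','rb'))
def K(im):
    f=im['frame'].shape[0]/2/np.tan(np.radians(im['vfov'])/2); return f
def ray(im,u,v):
    f=K(im); d=np.array([(u-im['cx'])/f,(v-im['cy'])/f]); s=d.copy()
    for _ in range(30): s=d/(1+im['k1']*(s@s))
    V=np.array(im['view']); R=V[:3,:3]; o=-R.T@V[:3,3]
    return o,R.T@np.array([s[0],-s[1],-1])
def onz(im,u,v,z):
    o,d=ray(im,u,v); return o+d*(z-o[2])/d[2]
def proj(im,p):
    V=np.array(im['view']); c=V[:3,:3]@np.array(p)+V[:3,3]; s=np.array([c[0],-c[1]])/-c[2]
    return s*(1+im['k1']*(s@s))*K(im)+[im['cx'],im['cy']]
E
python3 - <<'E'
from h import *
for n in('scene','top'):
    im=grab(n,n+'0'); print(n,im['vfov'],im['cx'],im['cy'],im['k1'],-np.array(im['view'])[:3,:3].T@np.array(im['view'])[:3,3])
print(status.get_obs())
E
```

```text
scene 50.672014258764094 277.0044165687945 199.70320466516736 -0.10298150059988014 [0.13454381 0.54248793 0.58869022]
top 48.5678682121013 279.39147863331624 207.11295033228683 0.03839566989844914 [ 0.45143598 -0.09262817  1.29746521]
{'t': 0.1, 'q': array([-1.34602743e+00,  5.32859204e-02,  1.61416032e+00, -1.97443525e-05,
        1.47600672e+00, -1.19012934e-01]), 'dq': array([-0.00185228, -0.00207538, -0.0020036 ,  0.00040821,  0.00060254,
       -0.00052229]), 'effort': array([ 8.85502177e-04, -3.94896555e+01, -3.71366966e+01, -1.31462184e-04,
        3.83619539e-03,  8.80274285e-06]), 'tool_pos': array([ 0.21054797, -0.58800788,  0.30278672]), 'tool_rot': array([-3.09346548e+00, -5.37041271e-01,  1.85166506e-04]), 'contact_force': array([-0.04315644,  0.28276841,  0.33519277]), 'wrist_torque': array([-0.00108966, -0.01940115, -0.08985126]), 'grip_force': 0.0, 'opening': 0.0853413493346822}
```

View pics/scene0.png

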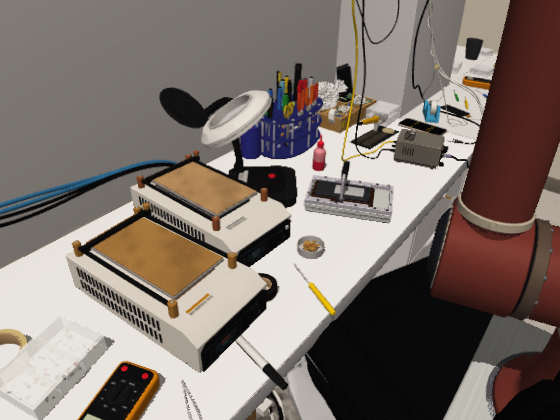

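View pics/top0.png

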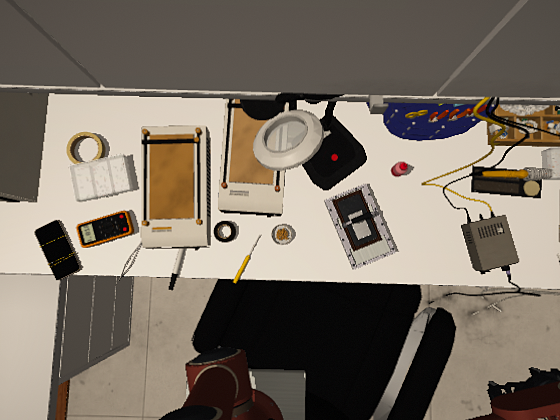

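The scene view shows the dock at about (350,197) with the stirrup at (345,175). In the top view the dock is at about (362,225), turned by about 20°, with the dropper at (401,169) and the magnifier lens at (290,138). Next I'll enlarge the dock in both views.

```bash
python3 - <<'E'
from h import *
a=load('top0')['frame'][175:280,310:410,::-1]; b=load('scene0')['frame'][140:230,290:405,::-1]
cv2.imwrite('pics/c1.png',cv2.resize(a,None,fx=5.5,fy=5.5,interpolation=cv2.INTER_CUBIC))
cv2.imwrite('pics/c2.png',cv2.resize(b,None,fx=6,fy=6,interpolation=cv2.INTER_CUBIC))
E
```

```text
(no output)
```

View pics/c1.png

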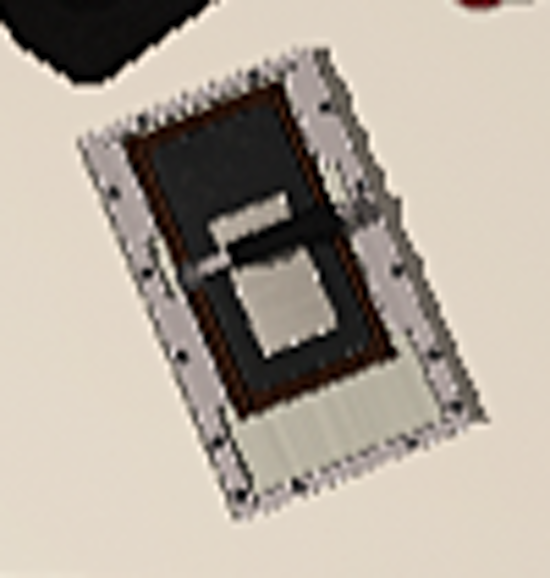

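View pics/c2.png

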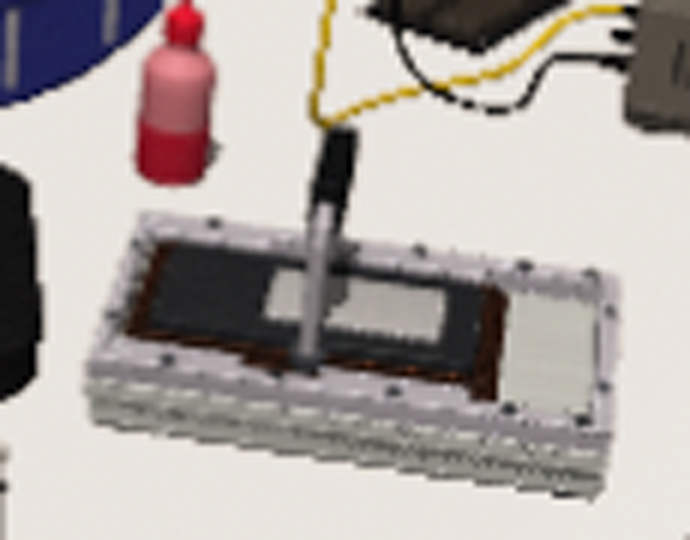

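The top crop shows the brown carrier rim with corners at (130,140), (278,85), (393,355) and (245,415). The carrier is against the rear end, with the bare cold face at the front, and the black grip runs from about (215,250) to (350,215). The scene crop shows the grip end-on at about (335,160). Now I'll measure these.

```bash
python3 - <<'E'
from h import *
im=load('top0'); f=im['frame']; g=f[175:280,310:410]
hsv=cv2.cvtColor(g,cv2.COLOR_RGB2HSV)
m=cv2.inRange(hsv,(0,100,25),(15,255,130)); m[:18]=0
pts=cv2.findNonZero(m); print(len(pts)); bx=cv2.boxPoints(cv2.minAreaRect(pts))+[310,175]
W=np.array([onz(im,*p,0.035) for p in bx]); print('rim',W.round(4),W.mean(0).round(4))
e=[np.linalg.norm(W[i]-W[i-1]) for i in range(4)]; print(e)
# dock rail-top corners by eye, z=.035
C=np.array([[80,140],[325,48],[460,410],[237,520]])/5.5+[310,175]-0.4
D=np.array([onz(im,*p,0.035) for p in C]); print('dock',D.round(4),D.mean(0))
for i in range(4): d=D[i]-D[i-1]; print(np.linalg.norm(d),np.degrees(np.arctan2(d[1],d[0])))
# grip: two-view
s=load('scene0'); 
gs=np.array([335,160])/6+[290,140]-.4
gt=np.array([283,233])/5.5+[310,175]-.4
(o1,d1),(o2,d2)=ray(s,*gs),ray(im,*gt)
A=np.stack([d1,-d2],1); t=np.linalg.lstsq(A,o2-o1,rcond=None)[0]
print('grip',o1+d1*t[0],o2+d2*t[1], onz(im,*gt,.106))
E
```

```text
344
rim [[ 0.6152 -0.2204  0.035 ]
 [ 0.65   -0.2971  0.035 ]
 [ 0.5139 -0.3551  0.035 ]
 [ 0.4798 -0.2792  0.035 ]] [ 0.5648 -0.2879  0.035 ]
[np.float64(0.1476369164428799), np.float64(0.08430031059719743), np.float64(0.1478933739953616), np.float64(0.0831813383840777)]
dock [[ 0.6158 -0.1991  0.035 ]
 [ 0.6651 -0.32    0.035 ]
 [ 0.4876 -0.3867  0.035 ]
 [ 0.431  -0.2786  0.035 ]] [ 0.54986109 -0.29609411  0.035     ]
0.20108299405587746 23.27652591599989
0.13052090483812737 -67.78655925564199
0.1896710601033075 -159.39494879425303
0.12200513306084781 117.59945574334677
grip [ 0.56256975 -0.29029203  0.10298407] [ 0.5656077  -0.28875254  0.10302168] [ 0.56532302 -0.28826351  0.106     ]
```

The rim measures 148 × 84 mm, which fits the carrier, and its yaw is about 23.4°. The rim centre and the grip agree at (0.565, -0.288). Next I move above the grip at the present height, turning −93.7°.

Call:
arm_command([
  {"slide":[0.435,-0.163,0],"spin":-93.7,"gripper":1},
  {"slide":[0.435,-0.163,0],"spin":-93.7,"gripper":1},
  {"slide":[0.435,-0.163,0],"spin":-93.7,"gripper":1},
  {"slide":[0.435,-0.163,0],"spin":-93.7,"gripper":1},
  {"slide":[0.435,-0.163,0],"spin":-93.7,"gripper":1},
  {"slide":[0.435,-0.163,0],"spin":-93.7,"gripper":1},
  {"slide":[0.435,-0.163,0],"spin":-93.7,"gripper":1},
  {"slide":[0.435,-0.163,0],"spin":-93.7,"gripper":1},
])

```text
t: 0.77
tool_pos: [0.4662, -0.3713, 0.3034]
tool_rot: [-2.452, -1.963, 0.0]
contact_force: [0.4, -1.1, -0.2]
opening: 0.0857
grip_force: 0.0
```

```bash
cat >> h.py <<'E'
from scipy.spatial.transform import Rotation as Ro
def rel(target,yaw_y):
    o=status.get_obs(); R=Ro.from_rotvec(o['tool_rot']).as_matrix()
    th=np.degrees(np.arctan2(R[1,1],R[0,1])); sp=(th-yaw_y+180)%360-180
    print('t',round(o['t'],2),'pos',o['tool_pos'].round(4),'tiltz',R[:,2].round(4),'yaw_y',th.round(2),'slide',(R.T@(np.array(target)-o['tool_pos'])).round(4),'spin',round(sp,2),'F',o['contact_force'].round(2),'M',o['wrist_torque'].round(2),'op',round(o['opening'],4),'gf',round(o['grip_force'],1),'q',o['q'].round(2))
E
python3 -c "
from h import *
rel([.565,-.288,.303],23.4)"
```

```text
t 0.77 pos [ 0.4662 -0.3713  0.3034] tiltz [-5.e-04  4.e-04 -1.e+00] yaw_y -12.66 slide [0.1029 0.0782 0.0004] spin -36.06 F [ 0.4  -1.06 -0.16] M [-0.02 -0.06  0.05] op 0.0857 gf 0.0 q [-0.8  -0.01  1.68 -0.    1.47 -0.58]
```

Call:
arm_command([
  {"slide":[0.103,0.078,0],"spin":-36,"gripper":1},
  {"slide":[0.103,0.078,0],"spin":-36,"gripper":1},
  {"slide":[0.103,0.078,0],"spin":-36,"gripper":1},
  {"slide":[0.103,0.078,0],"spin":-36,"gripper":1},
  {"slide":[0.103,0.078,0],"spin":-36,"gripper":1},
  {"slide":[0.103,0.078,0],"spin":-36,"gripper":1},
  {"slide":[0.103,0.078,0],"spin":-36,"gripper":1},
])

```text
t: 1.35
tool_pos: [0.5642, -0.29, 0.3033]
tool_rot: [-1.737, -2.616, 0.0]
contact_force: [0.3, -0.2, 0.7]
opening: 0.0856
grip_force: 0.0
```

```bash
python3 -c "
from h import *
rel([.565,-.288,.148],23.4)"
```

```text
t 1.35 pos [ 0.5642 -0.29    0.3033] tiltz [-9.e-04  5.e-04 -1.e+00] yaw_y 22.84 slide [0.0014 0.0016 0.1553] spin -0.56 F [ 0.35 -0.2   0.7 ] M [-0.04 -0.03 -0.  ] op 0.0856 gf 0.0 q [-0.59  0.08  1.59 -0.    1.48 -0.99]
```

Call:
arm_command([
  {"slide":[0.001,0.001,0.03],"spin":-0.5,"gripper":1},
  {"slide":[0.001,0.001,0.06],"spin":-0.5,"gripper":1},
  {"slide":[0.001,0.001,0.085],"spin":-0.5,"gripper":1},
  {"slide":[0.001,0.001,0.105],"spin":-0.5,"gripper":1},
  {"slide":[0.001,0.001,0.12],"spin":-0.5,"gripper":1},
  {"slide":[0.001,0.001,0.12],"spin":-0.5,"gripper":1},
])

```text
t: 1.85
tool_pos: [0.5625, -0.2883, 0.1793]
tool_rot: [-1.722, -2.618, -0.0]
contact_force: [-0.3, 0.6, -0.4]
opening: 0.0857
grip_force: 0.0
```

```bash
python3 -c "
from h import *
rel([.565,-.288,.148],23.4)
a=grab('scene','s1')['frame'][90:230,270:430,::-1]; b=grab('top','t1')['frame'][165:285,290:430,::-1]
r=lambda x:cv2.resize(x,(400,350),interpolation=cv2.INTER_CUBIC)
cv2.imwrite('pics/m1.png',np.hstack([r(a),r(b)]))"
```

```text
t 1.85 pos [ 0.5625 -0.2883  0.1793] tiltz [-0.0062  0.0042 -1.    ] yaw_y 23.33 slide [-0.0009  0.0025  0.0313] spin -0.07 F [-0.33  0.61 -0.44] M [ 0.04 -0.02  0.06] op 0.0857 gf 0.0 q [-0.59  0.18  1.69 -0.    1.28 -1.  ]
```

View pics/m1.png

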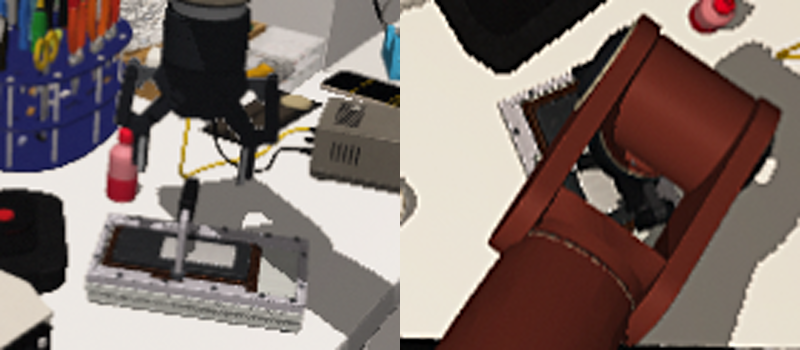

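The scene view shows the open fingers at (140,155) and (245,160), straddling the grip at (188,200). The top view is hidden by the wrist. I'll go down the remaining 31 mm.

Call:
arm_command([
  {"slide":[-0.001,0.002,0.015],"spin":0,"gripper":1},
  {"slide":[-0.001,0.002,0.027],"spin":0,"gripper":1},
  {"slide":[-0.001,0.002,0.031],"spin":0,"gripper":1},
  {"slide":[-0.001,0.002,0.031],"spin":0,"gripper":1},
  {"slide":[-0.001,0.002,0.031],"spin":0,"gripper":1},
])

```text
t: 2.37
tool_pos: [0.5669, -0.2889, 0.1524]
tool_rot: [-1.722, -2.626, 0.0]
contact_force: [-0.2, 0.4, -1.0]
opening: 0.0855
grip_force: 0.0
```

```bash
python3 -c "
from h import *
rel([.565,-.288,.148],23.4)"
```

```text
t 2.37 pos [ 0.5669 -0.2889  0.1524] tiltz [-8.e-04  5.e-04 -1.e+00] yaw_y 23.49 slide [ 0.0016 -0.0013  0.0044] spin 0.09 F [-0.22  0.41 -0.97] M [ 0.04 -0.02  0.03] op 0.0855 gf 0.0 q [-0.59  0.21  1.7  -0.    1.23 -1.  ]
```

Call:
arm_command([
  {"slide":[0.001,-0.001,0.003],"spin":0,"gripper":0.2},
  {"slide":[0.001,-0.001,0.004],"spin":0,"gripper":-0.2},
  {"slide":[0.001,-0.001,0.004],"spin":0,"gripper":-0.4},
  {"slide":[0.001,-0.001,0.004],"spin":0,"gripper":-0.5},
  {"slide":[0.001,-0.001,0.004],"spin":0,"gripper":-0.5},
  {"slide":[0.001,-0.001,0.004],"spin":0,"gripper":-0.5},
], newtons=40)

```text
t: 2.87
tool_pos: [0.5658, -0.2886, 0.1492]
tool_rot: [1.722, 2.627, -0.0]
contact_force: [0.1, 0.8, -0.3]
opening: 0.0214
grip_force: 0.0
```

```bash
python3 -c "
from h import *
rel([.565,-.288,.148],23.4)"
```

```text
t 2.87 pos [ 0.5658 -0.2886  0.1492] tiltz [ 3.e-04 -2.e-04 -1.e+00] yaw_y 23.49 slide [ 0.0009 -0.0005  0.0012] spin 0.09 F [ 0.14  0.76 -0.33] M [0.05 0.02 0.01] op 0.0214 gf 0.0 q [-0.59  0.21  1.71 -0.    1.22 -1.  ]
```

Call:
arm_command([
  {"slide":[0,0,0],"spin":0,"gripper":-0.6},
  {"slide":[0,0,0],"spin":0,"gripper":-0.7},
  {"slide":[0,0,0],"spin":0,"gripper":-0.8},
  {"slide":[0,0,0],"spin":0,"gripper":-1},
  {"slide":[0,0,0],"spin":0,"gripper":-1},
  {"slide":[0,0,0],"spin":0,"gripper":-1},
], newtons=40)

```text
t: 3.37
tool_pos: [0.5654, -0.289, 0.1493]
tool_rot: [-1.722, -2.627, 0.002]
contact_force: [-4.7, -2.0, 3.9]
opening: 0.0133
grip_force: 39.6
```

```bash
python3 -c "
from h import *
rel([.565,-.288,.148],23.4)"
```

```text
t 3.37 pos [ 0.5654 -0.289   0.1493] tiltz [-1.1e-03 -8.0e-04 -1.0e+00] yaw_y 23.5 slide [0.0011 0.0001 0.0013] spin 0.1 F [-4.7  -2.    3.92] M [-0.22  0.72  0.11] op 0.0133 gf 39.6 q [-0.59  0.21  1.71 -0.    1.22 -1.  ]
```

Gripped at 13.3 mm with 40 N. I'll slide towards the front stop (−y of the tool) in small steps.

Call:
arm_command([
  {"slide":[0,-0.001,0],"spin":0,"gripper":-1},
  {"slide":[0,-0.003,0],"spin":0,"gripper":-1},
  {"slide":[0,-0.006,0],"spin":0,"gripper":-1},
  {"slide":[0,-0.009,0],"spin":0,"gripper":-1},
  {"slide":[0,-0.012,0],"spin":0,"gripper":-1},
  {"slide":[0,-0.015,0],"spin":0,"gripper":-1},
  {"slide":[0,-0.017,0],"spin":0,"gripper":-1},
  {"slide":[0,-0.018,0],"spin":0,"gripper":-1},
])

```text
t: 4.03
tool_pos: [0.5493, -0.2959, 0.1494]
tool_rot: [1.722, 2.626, 0.001]
contact_force: [3.8, 1.3, 5.5]
opening: 0.0134
grip_force: 39.7
```

```bash
cat >> h.py <<'E'
def fr():
    o=status.get_obs(); a=np.radians(23.4); u=np.array([np.cos(a),np.sin(a)]); v=np.array([-u[1],u[0]])
    d=o['tool_pos'][:2]-[.5654,-.289]; print('along',d@u*1e3,'lat',d@v*1e3,'Falong',o['contact_force'][:2]@u,'Flat',o['contact_force'][:2]@v)
E
python3 -c "
from h import *
rel([.565,-.288,.148],23.4);fr()"
```

```text
t 4.03 pos [ 0.5493 -0.2959  0.1494] tiltz [ 1.2e-03 -2.0e-04 -1.0e+00] yaw_y 23.47 slide [0.001  0.0175 0.0014] spin 0.07 F [3.8  1.25 5.47] M [ 0.25 -0.49  0.05] op 0.0134 gf 39.7 q [-0.61  0.19  1.73  0.    1.22 -1.02]
along -17.505026914452067 lat 0.03236293773376496 Falong 3.9870868363425753 Flat -0.35870409172837103
```

Call:
arm_command([
  {"slide":[0,-0.002,0],"spin":0,"gripper":-1},
  {"slide":[0,-0.004,0],"spin":0,"gripper":-1},
  {"slide":[0,-0.006,0],"spin":0,"gripper":-1},
  {"slide":[0,-0.008,0],"spin":0,"gripper":-1},
  {"slide":[0,-0.01,0],"spin":0,"gripper":-1},
  {"slide":[0,-0.012,0],"spin":0,"gripper":-1},
  {"slide":[0,-0.013,0],"spin":0,"gripper":-1},
  {"slide":[0,-0.014,0],"spin":0,"gripper":-1},
])

```text
t: 4.7
tool_pos: [0.5365, -0.3015, 0.1494]
tool_rot: [1.722, 2.626, 0.0]
contact_force: [5.7, 2.1, 5.3]
opening: 0.0132
grip_force: 39.9
```

```bash
python3 -c "
from h import *
rel([.565,-.288,.148],23.4);fr()"
```

```text
t 4.7 pos [ 0.5365 -0.3015  0.1494] tiltz [ 1.e-03 -3.e-04 -1.e+00] yaw_y 23.49 slide [0.0011 0.0315 0.0014] spin 0.09 F [5.72 2.08 5.34] M [ 0.32 -0.69  0.05] op 0.0132 gf 39.9 q [-0.63  0.17  1.76  0.    1.21 -1.04]
along -31.451830010605143 lat -0.023440878336989518 Falong 6.075058946183469 Flat -0.35950947868044003
```

Call:
arm_command([
  {"slide":[0,-0.0005,0],"spin":0,"gripper":-1},
  {"slide":[0,-0.001,0],"spin":0,"gripper":-1},
  {"slide":[0,-0.0015,0],"spin":0,"gripper":-1},
  {"slide":[0,-0.002,0],"spin":0,"gripper":-1},
  {"slide":[0,-0.0025,0],"spin":0,"gripper":-1},
  {"slide":[0,-0.003,0],"spin":0,"gripper":-1},
])

```text
t: 5.2
tool_pos: [0.5339, -0.3027, 0.1493]
tool_rot: [1.722, 2.626, 0.0]
contact_force: [4.9, 1.7, 5.6]
opening: 0.0131
grip_force: 39.9
```

```bash
python3 -c "
from h import *
rel([.565,-.288,.148],23.4);fr()
im=grab('scene','s2'); a=im['frame'][130:235,285:410,::-1]
cv2.imwrite('pics/m2.png',cv2.resize(a,None,fx=6,fy=5.7,interpolation=cv2.INTER_CUBIC))"
```

```text
t 5.2 pos [ 0.5339 -0.3027  0.1493] tiltz [ 1.e-03 -3.e-04 -1.e+00] yaw_y 23.49 slide [0.001  0.0344 0.0014] spin 0.09 F [4.94 1.74 5.56] M [ 0.3  -0.54 -0.05] op 0.0131 gf 39.9 q [-0.64  0.17  1.76  0.    1.21 -1.05]
along -34.37913495892605 lat -0.018320358540276083 Falong 5.227603858745477 Flat -0.3678554233922908
```

View pics/m2.png

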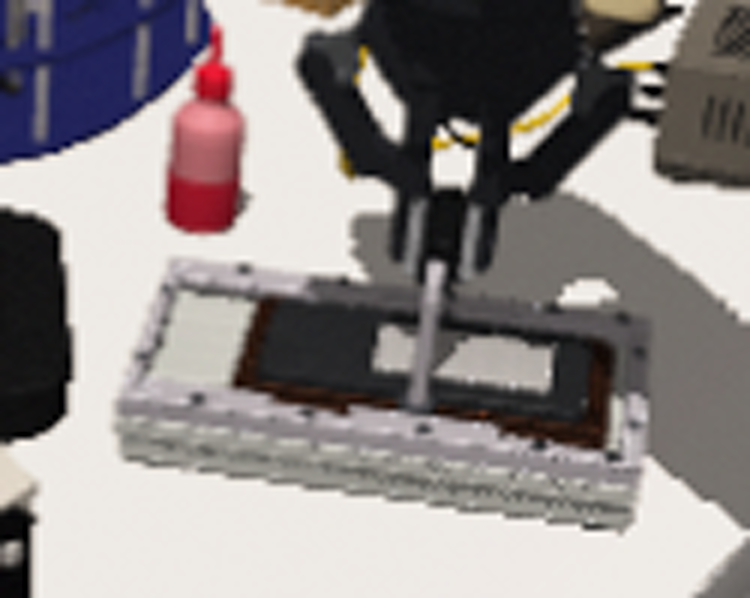

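The carrier is now at the front end, with only a thin pale sliver left at about (615,420). The grip is held squarely at (445,225). I'll keep creeping and watch for the stop.

Call:
arm_command([
  {"slide":[0,-0.0005,0],"spin":0,"gripper":-1},
  {"slide":[0,-0.001,0],"spin":0,"gripper":-1},
  {"slide":[0,-0.0015,0],"spin":0,"gripper":-1},
  {"slide":[0,-0.002,0],"spin":0,"gripper":-1},
])

```text
t: 5.58
tool_pos: [0.532, -0.3035, 0.1493]
tool_rot: [1.722, 2.626, 0.0]
contact_force: [5.1, 2.5, 5.7]
opening: 0.0131
grip_force: 39.9
```

```bash
python3 -c "
from h import *
rel([.565,-.288,.148],23.4);fr()"
```

```text
t 5.58 pos [ 0.532  -0.3035  0.1493] tiltz [ 1.e-03 -3.e-04 -1.e+00] yaw_y 23.49 slide [0.001  0.0364 0.0014] spin 0.09 F [5.06 2.48 5.67] M [ 0.25 -0.7   0.02] op 0.0131 gf 39.9 q [-0.64  0.16  1.76  0.    1.21 -1.05]
along -36.37638371366149 lat -0.006329952003482353 Falong 5.629838645006122 Flat 0.26932878417691786
```

Call:
arm_command([
  {"slide":[0,-0.0005,0],"spin":0,"gripper":-1},
  {"slide":[0,-0.001,0],"spin":0,"gripper":-1},
  {"slide":[0,-0.0013,0],"spin":0,"gripper":-1},
  {"slide":[0,-0.0013,0],"spin":0,"gripper":-1},
])

```text
t: 5.92
tool_pos: [0.5308, -0.304, 0.1494]
tool_rot: [1.722, 2.626, 0.0]
contact_force: [4.0, 0.9, 5.0]
opening: 0.013
grip_force: 39.9
```

```bash
python3 -c "
from h import *
rel([.565,-.288,.148],23.4);fr()"
```

```text
t 5.92 pos [ 0.5308 -0.304   0.1494] tiltz [ 9.e-04 -4.e-04 -1.e+00] yaw_y 23.49 slide [0.0011 0.0378 0.0014] spin 0.09 F [4.05 0.9  5.02] M [ 0.3  -0.61  0.04] op 0.013 gf 39.9 q [-0.64  0.16  1.77  0.    1.21 -1.05]
along -37.73423379716739 lat -0.03688817497345641 Falong 4.074625374188483 Flat -0.7818012867895587
```

Call:
arm_command([
  {"slide":[0,-0.0005,0],"spin":0,"gripper":-1},
  {"slide":[0,-0.001,0],"spin":0,"gripper":-1},
  {"slide":[0,-0.001,0],"spin":0,"gripper":-1},
])

```text
t: 6.17
tool_pos: [0.5299, -0.3044, 0.1493]
tool_rot: [1.722, 2.626, 0.0]
contact_force: [4.4, 2.1, 5.8]
opening: 0.0133
grip_force: 39.9
```

```bash
python3 -c "
from h import *
rel([.565,-.288,.148],23.4);fr()"
```

```text
t 6.17 pos [ 0.5299 -0.3044  0.1493] tiltz [ 8.e-04 -3.e-04 -1.e+00] yaw_y 23.49 slide [0.001  0.0388 0.0014] spin 0.09 F [4.39 2.12 5.83] M [ 0.21 -0.61 -0.01] op 0.0133 gf 39.9 q [-0.64  0.16  1.77  0.    1.21 -1.05]
along -38.721588773392284 lat 0.0030032631003294036 Falong 4.872336363127314 Flat 0.20038123869961422
```

```bash
python3 -c "
from h import *
im=grab('scene','s3'); a=im['frame'][165:235,295:400,::-1]
cv2.imwrite('pics/m3.png',cv2.resize(a,None,fx=7.5,fy=7.5,interpolation=cv2.INTER_CUBIC))"
```

```text
(no output)
```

View pics/m3.png

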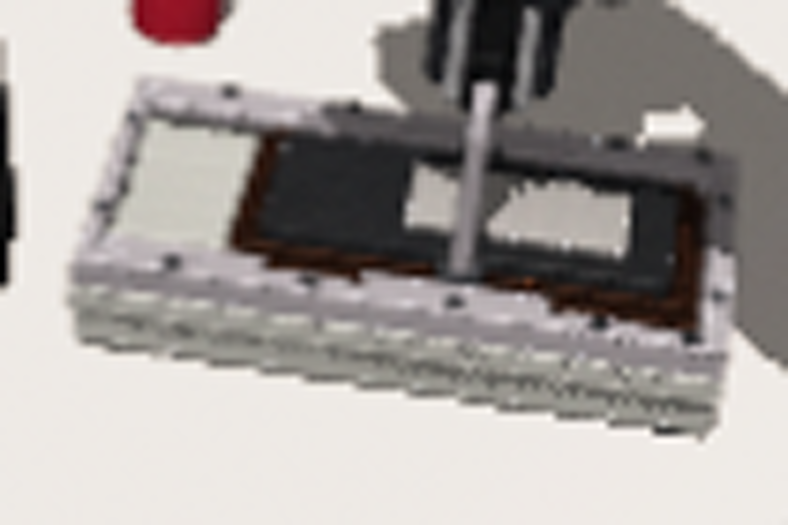

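The sliver is gone, so the carrier is at the front stop, with the bare cold face at (190,190) behind it. Travel is 38 mm to within compliance. Now I'll start the lift in small steps and watch the vertical force.

Call:
arm_command([
  {"slide":[0,0,-0.0005],"spin":0,"gripper":-1},
  {"slide":[0,0,-0.001],"spin":0,"gripper":-1},
  {"slide":[0,0,-0.0015],"spin":0,"gripper":-1},
  {"slide":[0,0,-0.002],"spin":0,"gripper":-1},
  {"slide":[0,0,-0.0025],"spin":0,"gripper":-1},
  {"slide":[0,0,-0.003],"spin":0,"gripper":-1},
], newtons=50)

```text
t: 6.72
tool_pos: [0.5287, -0.3035, 0.1501]
tool_rot: [-1.721, -2.624, -0.001]
contact_force: [3.2, 0.3, -5.1]
opening: 0.0134
grip_force: 48.7
```

```bash
python3 -c "
from h import *
rel([.565,-.288,.148],23.4);fr()"
```

```text
t 6.72 pos [ 0.5287 -0.3035  0.1501] tiltz [-0.0027  0.0022 -1.    ] yaw_y 23.49 slide [-0.0002  0.0395  0.0021] spin 0.09 F [ 3.22  0.35 -5.07] M [ 0.15 -0.66  0.12] op 0.0134 gf 48.7 q [-0.64  0.16  1.77  0.    1.22 -1.05]
along -39.44378757890975 lat 1.2302862406566706 Falong 3.0891856653538583 Flat -0.9596450064214782
```

Call:
arm_command([
  {"slide":[0,0,0],"spin":0,"gripper":-1},
  {"slide":[0,0,0],"spin":0,"gripper":-1},
  {"slide":[0,0,0],"spin":0,"gripper":-1},
])

```text
t: 6.97
tool_pos: [0.5289, -0.3037, 0.1509]
tool_rot: [-1.721, -2.625, -0.0]
contact_force: [1.0, 1.2, -5.0]
opening: 0.0132
grip_force: 48.7
```

```bash
python3 -c "
from h import *
rel([.565,-.288,.148],23.4);fr()"
```

```text
t 6.97 pos [ 0.5289 -0.3037  0.1509] tiltz [-0.0024  0.0017 -1.    ] yaw_y 23.48 slide [-0.      0.0394  0.0028] spin 0.08 F [ 1.04  1.24 -5.  ] M [ 0.23 -0.26  0.02] op 0.0132 gf 48.7 q [-0.64  0.16  1.77 -0.    1.22 -1.05]
along -39.3260198587886 lat 1.012284029150448 Falong 1.4478148665459802 Flat 0.7271038141228772
```

Fz is about −5 N, which is just the weight, so nothing is pulling on the lips. I'll continue gently past them.

Call:
arm_command([
  {"slide":[0,0,-0.001],"spin":0,"gripper":-1},
  {"slide":[0,0,-0.002],"spin":0,"gripper":-1},
  {"slide":[0,0,-0.003],"spin":0,"gripper":-1},
  {"slide":[0,0,-0.004],"spin":0,"gripper":-1},
  {"slide":[0,0,-0.005],"spin":0,"gripper":-1},
  {"slide":[0,0,-0.006],"spin":0,"gripper":-1},
])

```text
t: 7.47
tool_pos: [0.5296, -0.3044, 0.1582]
tool_rot: [1.723, 2.627, -0.001]
contact_force: [-0.3, 0.4, -3.8]
opening: 0.0134
grip_force: 48.8
```

```bash
python3 -c "
from h import *
rel([.565,-.288,.148],23.4);fr()"
```

```text
t 7.47 pos [ 0.5296 -0.3044  0.1582] tiltz [-2.e-04 -3.e-04 -1.e+00] yaw_y 23.49 slide [0.001  0.039  0.0102] spin 0.09 F [-0.31  0.44 -3.82] M [ 0.05 -0.01 -0.02] op 0.0134 gf 48.8 q [-0.64  0.15  1.76 -0.    1.23 -1.05]
along -38.98673683674319 lat 0.06596419691484202 Falong -0.1130780592088935 Flat 0.5284750686856751
```

Free and level, already 9 mm up. Now the main lift.

Call:
arm_command([
  {"slide":[0,0,-0.002],"spin":0,"gripper":-1},
  {"slide":[0,0,-0.005],"spin":0,"gripper":-1},
  {"slide":[0,0,-0.01],"spin":0,"gripper":-1},
  {"slide":[0,0,-0.016],"spin":0,"gripper":-1},
  {"slide":[0,0,-0.022],"spin":0,"gripper":-1},
  {"slide":[0,0,-0.028],"spin":0,"gripper":-1},
  {"slide":[0,0,-0.034],"spin":0,"gripper":-1},
  {"slide":[0,0,-0.04],"spin":0,"gripper":-1},
])

```text
t: 8.13
tool_pos: [0.5298, -0.3043, 0.1988]
tool_rot: [1.722, 2.627, -0.0]
contact_force: [-1.0, -0.6, -4.9]
opening: 0.0132
grip_force: 48.8
```

Call:
arm_command([
  {"slide":[0,0,-0.006],"spin":0,"gripper":-1},
  {"slide":[0,0,-0.012],"spin":0,"gripper":-1},
  {"slide":[0,0,-0.018],"spin":0,"gripper":-1},
  {"slide":[0,0,-0.024],"spin":0,"gripper":-1},
  {"slide":[0,0,-0.03],"spin":0,"gripper":-1},
  {"slide":[0,0,-0.036],"spin":0,"gripper":-1},
  {"slide":[0,0,-0.041],"spin":0,"gripper":-1},
  {"slide":[0,0,-0.045],"spin":0,"gripper":-1},
])

```text
t: 8.8
tool_pos: [0.5298, -0.3043, 0.2437]
tool_rot: [1.722, 2.627, -0.0]
contact_force: [-0.0, -0.4, -3.1]
opening: 0.0131
grip_force: 48.8
```

```bash
python3 -c "
from h import *
rel([.53,-.304,.256],23.4);fr()"
```

```text
t 8.8 pos [ 0.5298 -0.3043  0.2437] tiltz [ 4.e-04 -3.e-04 -1.e+00] yaw_y 23.49 slide [ 0.0002  0.0003 -0.0123] spin 0.09 F [-0.01 -0.35 -3.07] M [ 0.02 -0.01  0.04] op 0.0131 gf 48.8 q [-0.64  0.06  1.7   0.    1.37 -1.05]
along -38.74985446472838 lat 0.09133253599341237 Falong -0.14540157103403514 Flat -0.31913702439417896
```

Call:
arm_command([
  {"slide":[0,0,-0.003],"spin":0,"gripper":-1},
  {"slide":[0,0,-0.006],"spin":0,"gripper":-1},
  {"slide":[0,0,-0.008],"spin":0,"gripper":-1},
  {"slide":[0,0,-0.009],"spin":0,"gripper":-1},
  {"slide":[0,0,-0.01],"spin":0,"gripper":-1},
  {"slide":[0,0,-0.01],"spin":0,"gripper":-1},
  {"slide":[0,0,-0.01],"spin":0,"gripper":-1},
  {"slide":[0,0,-0.01],"spin":0,"gripper":-1},
])

```text
t: 9.47
tool_pos: [0.5296, -0.3042, 0.2526]
tool_rot: [-1.722, -2.627, -0.0]
contact_force: [0.6, 0.9, -3.1]
opening: 0.0129
grip_force: 48.8
```

Call:
arm_command([
  {"slide":[0,0,0],"spin":0,"gripper":-1},
  {"slide":[0,0,0],"spin":0,"gripper":-1},
  {"slide":[0,0,0],"spin":0,"gripper":-1},
  {"slide":[0,0,0],"spin":0,"gripper":-1},
  {"slide":[0,0,0],"spin":0,"gripper":-1},
  {"slide":[0,0,0],"spin":0,"gripper":-1},
])

```text
t: 9.97
tool_pos: [0.5297, -0.3042, 0.2529]
tool_rot: [-1.723, -2.627, 0.0]
contact_force: [-0.9, -0.5, -3.6]
opening: 0.0131
grip_force: 48.8
```

```bash
python3 -c "
from h import *
rel([.53,-.304,.256],23.4)
im=grab('scene','s4'); a=im['frame'][70:240,250:440,::-1]
cv2.imwrite('pics/m4.png',cv2.resize(a,None,fx=3.5,fy=3.5,interpolation=cv2.INTER_CUBIC))"
```

```text
t 9.97 pos [ 0.5297 -0.3042  0.2529] tiltz [-0. -0. -1.] yaw_y 23.5 slide [ 0.0001  0.0004 -0.0031] spin 0.1 F [-0.86 -0.46 -3.61] M [-0.03 -0.   -0.03] op 0.0131 gf 48.8 q [-0.64  0.06  1.7  -0.    1.39 -1.05]
```

View pics/m4.png

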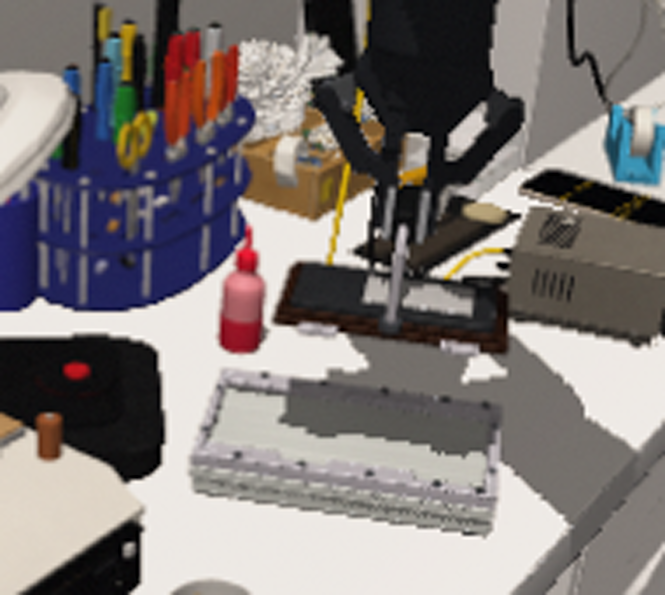

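The carrier hangs level at (392,300) with the phone back in its nest, clear above the empty dock, and the bystanders are untouched. It is 104 mm above the cold face. Handing in.

```bash
python3 -c "
from station import order
print(order.finish_job())"
```

```text
the job is handed in; nothing more can be done
None
```

I slid the carrier to the front stop, lifted it straight up, and handed the job in still holding it level by the handle, about 10 cm above the dock (104 mm over the cold face), with the phone back in its nest, nothing forced against the lips and nothing else touched.

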